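Spring-back check of tailgate buffers

TASK

Check that the spring buffers on the sanded tailgate panel are free: with shut fingertips press the blue cap, then the yellow, then the red, each lightly and only part of the way down (roughly half its travel, never to its stop), letting each spring back up before the next. Do not press the white one, do not touch the panel itself, and leave the tape, sanding block and everything else where they lie; nothing is to be gripped or lifted.

Things in the scene. Friction and masses are not known exactly. Their poses are not given: they have to be found in the camera images.
- cap_blue (a joint): How far the blue buffer's cap is pushed down, m: 0 = fully up, 0.014 = on its stop. A spring pushes it up: about 1 N starts it moving, 4 N holds it about 5 mm down, 6 N about 9 mm down, 9 N reaches the stop. It rises by itself when released.
- cap_blue_top (a point): Centre of the top face of the blue buffer's cap (moves with it; z up). The cap is a blue plastic disc, 44 mm across and 10 mm thick; its top stands 50 mm above the panel, about 110 mm above the table, when up. Press straight down here with shut fingertips.
- cap_yellow (a joint): How far the yellow buffer's cap is pushed down, m: 0 = fully up, 0.014 = on its stop. A spring pushes it up: about 1 N starts it moving, 4 N holds it about 5 mm down, 6 N about 9 mm down, 9 N reaches the stop. It rises by itself when released.
- cap_yellow_top (a point): Centre of the top face of the yellow buffer's cap (moves with it; z up). The cap is a yellow plastic disc, 44 mm across and 10 mm thick; its top stands 50 mm above the panel, about 110 mm above the table, when up. Press straight down here with shut fingertips.
- cap_red (a joint): How far the red buffer's cap is pushed down, m: 0 = fully up, 0.014 = on its stop. A spring pushes it up: about 1 N starts it moving, 4 N holds it about 5 mm down, 6 N about 9 mm down, 9 N reaches the stop. It rises by itself when released.
- cap_red_top (a point): Centre of the top face of the red buffer's cap (moves with it; z up). The cap is a red plastic disc, 44 mm across and 10 mm thick; its top stands 50 mm above the panel, about 110 mm above the table, when up. Press straight down here with shut fingertips.
- cap_white (a joint): How far the white buffer's cap is pushed down, m: 0 = fully up, 0.014 = on its stop. A spring pushes it up: about 1 N starts it moving, 4 N holds it about 5 mm down, 6 N about 9 mm down, 9 N reaches the stop. It rises by itself when released.
- cap_white_top (a point): Centre of the top face of the white buffer's cap (moves with it; z up). The cap is a white plastic disc, 44 mm across and 10 mm thick; its top stands 50 mm above the panel, about 110 mm above the table, when up. This one is not to be pressed.
- panel: Sanded grey tailgate panel, fixed, 254 (x) by 500 (y) mm with small hinge brackets on its far edge, lying level on blue trestle bars; its origin is under its centre at table height, its flat top 60 mm above. It carries the four buffers (dark foot 42 mm across, coloured cap), at two near and two far places about 100 mm apart in x and 200 mm in y; which colour stands where varies.
- tape_roll: Roll of cream masking tape lying flat on the middle of the panel, between the buffers: 60 mm across, 24 mm high, 20 mm hole radius; origin at the centre of its underside. Loose.
- sanding_block: Cork sanding block with a black sole, 66 by 50 by 28 mm, lying on the panel near its -y end; origin at the centre of its underside. Loose.
- clip_carton: Small open cardboard carton, 70 by 55 by 28 mm, on the panel near its +y end; origin at the centre of its underside. Loose.
- sander: Round grey and black orbital sander, 124 mm across, 100 mm high with a stub to one side, on the table left of the panel; origin at the centre of its underside. Loose.
- filler_tin: Steel tin with a green band, 90 mm across, 100 mm high, standing on the table right of the panel; origin at the centre of its underside. Loose.
- screwdriver: Screwdriver lying on the table right of the panel, towards the robot. Loose.
- primer_jar: Amber jar, 60 mm across, 80 mm high, standing on the table left of the panel, farther out; origin at the centre of its underside. Loose.

How it is judged (in metres and radians):
On the way, in this order (a step that is already met when the one before it is completed fails the run):
1. the fingertips press the blue cap at least 3 mm down, the others being up (value of joint cap_blue above 0.003 m and contact force between the fingers and cap_blue above 0.5 N and value of joint each of cap_yellow, cap_red, cap_white below 0.0015 m), for 0.04 s.
2. the blue cap is released and has sprung back up (value of joint cap_blue below 0.0015 m and contact force between the fingers and cap_blue below 0.05 N), for 0.1 s.
3. the fingertips press the yellow cap at least 3 mm down, the others being up (value of joint cap_yellow above 0.003 m and contact force between the fingers and cap_yellow above 0.5 N and value of joint each of cap_blue, cap_red, cap_white below 0.0015 m), for 0.04 s.
4. the yellow cap is released and has sprung back up (value of joint cap_yellow below 0.0015 m and contact force between the fingers and cap_yellow below 0.05 N), for 0.1 s.
5. the fingertips press the red cap at least 3 mm down, the others being up (value of joint cap_red above 0.003 m and contact force between the fingers and cap_red above 0.5 N and value of joint each of cap_blue, cap_yellow, cap_white below 0.0015 m), for 0.04 s.
6. the red cap is released and has sprung back up (value of joint cap_red below 0.0015 m and contact force between the fingers and cap_red below 0.05 N), for 0.1 s.
At the end, for the whole second after the job is handed in: Blue, yellow and red caps have each been pressed 3 to 12.5 mm by the fingers, in that order and one at a time, and released; all four caps are up (within 1.5 mm) and every loose thing is within 15 mm of where it began (value of joint each of cap_blue, cap_yellow, cap_red, cap_white below 0.0015 m and distance of each of tape_roll, sanding_block, clip_carton, sander, filler_tin, screwdriver, primer_jar from where it was at the start of the episode below 0.015 m); the robot touches nothing.
It fails at once if a cap is pushed (nearly) to its stop, more than 12.5 mm down (value of joint any of cap_blue, cap_yellow, cap_red, cap_white above 0.0125 m).
It fails at once if a buffer is struck or pushed with more than 15 N (contact force between any of the fingers, the arm and cap_blue above 15 N or contact force between any of the fingers, the arm and cap_yellow above 15 N or contact force between any of the fingers, the arm and cap_red above 15 N or contact force between any of the fingers, the arm and cap_white above 15 N).
It fails at once if the white cap is pressed (more than 2 mm) (value of joint cap_white above 0.002 m).
It fails at once if the robot touches the sanded panel (contact force between any of the fingers, the arm and panel above 1 N).
It fails at once if a loose thing is lifted, or shifted by more than 15 mm (distance of any of tape_roll, sanding_block, clip_carton, sander, filler_tin, screwdriver, primer_jar from where it was at the start of the episode above 0.015 m).
It also fails if it takes over 45 s, if anything falls off the work surface, if the arm or the gripper's body presses on something with over 40 N, if the wrist force passes 120 N, or if a joint passes its speed limit or range.

ROBOT

A 6-joint arm with a two-finger parallel gripper is mounted at the origin on the work surface. World frame = base frame: x ahead of the robot, y to its left, z up, the work surface at z = 0. Lengths are in m, angles in degrees, forces in N, time in s.
With the tool pointing down it reaches from about 0.375 to 0.9 m from the base axis. Payload 3.1 kg.
Tool frame: the origin (TCP) lies at the centre of the arm's flange, where the gripper is bolted on; the fingertips stand 182 mm ahead of it and the grasp point (between the pads) lies 164 mm ahead of it; x points along the fingers, z is the direction in which the jaws open and shut, and the axes are right-handed (so a half turn about x gives the same grasp; the last joint's range is limited). The gripper opens to 87 mm and grips with 3 to 60 N. Pads are 19 mm wide; open, the fingers measure 117 mm over their backs; the gripper's body (75 mm by 190 mm) begins 51 mm behind the grasp point.
Start: joints at [-78.065, 30.224, 82.088, -0, 67.689, -10.227], TCP at [0.236, -0.579, 0.405] pointing down, gripper open.
Joint ranges: [-176.69, 176.69], [-43.24, 126.21], [12.49, 139.97], [-82, 262], [0, 151.66], [-163.58, 163.58]. Speed limits (degrees/s): [159.86, 159.86, 180, 180, 180, 180].

INTERFACE

Orientations are given as a 3x3 rotation matrix whose columns are the frame's x, y, z axes.
In Python, from rig import bot gives the robot as it stands.
- The arm moves only by the shell command python3 -m crank 'ROWS' [OPENING]. ROWS is JSON, a list of rows, each an object with "offset": the shift along the tool's x, y, z in m, a list of three; "spin": the turn about the tool's x in rad. A call has 1 to 12 rows; each row shifts and turns the commanded pose from where the row before left it, along the tool's axes as they then stand; what a row does not reach is not made up. A row lasts 1/10 s, in which the tool goes at most 50 mm and 8.59 degrees, less where a joint would pass 70% of its speed; a pose out of reach is approached as far as the arm can. A call is refused whole if a number of a shift passes 0.05 or a number of a turn 0.15, either way. A call with a gripper value outside its range is refused whole. OPENING is the finger opening in m, from 0 to 0.087, set as the call begins (- or left out, the last holds). The fingers move at their own pace and stop on an object; the grip force is fixed at half the most. Time passes only in rows, so rows that do not move let the fingers close. It gives the time, the measured TCP pose, the force and the opening at its end, in the units of the state.
- bot.read_state(): the state, without advancing time (a new reading comes with each control period).
- bot.capture(name): name is "side" or "top"; returns a dict with "pixels" (480x640x3 uint8, blue, green, red), "depth" (480x640 float32, m along the optical axis (not along the pixel's ray), 0 where there is no reading), "K" (3x3 intrinsics, pixels), "world_to_cam" (4x4, takes a point from world to camera coordinates). Camera axes: x right, y up, looking along -z (the intrinsics and any distortion apply to the point x, -y, -z); pixel columns grow to the right and rows downward; lengths in m; the calibration is good to about 2 mm. A picture is of the moment at which its call begins.
- bot.hand_in(): hands the job in, once; it reports no verdict.
Trained networks look in a picture, given as the dict that the camera call returned (one of the last four; its "shot" number tells which), for a name from the list of things; names that differ only in an ending like _2 or _b are one class to them, and where a whole thing is asked for, a point or a joint stands for the part that bears it (a point fixed in the world has none). Each returns a list of dicts, best first, with "p" (0 to 1); they miss things now and then, are a little off and sometimes report something else, mostly with a low value. They report only what shows in the picture. A call takes as long as a camera call.
- bot.regions_of(label, picture): "region" (480x640 bool, what is visible of it) and "extent" ([centre column, centre row, width, height] in pixels, round what is visible of it).
The state is a dict: "time_s": time; "joint_positions": joint angles; "qvel": joint speeds; "tau": joint torques, N m; "position": TCP position; "tcp_rot": TCP orientation; "force": force on the tool from outside, world axes, zero at the start; "moment": the same for the moment, N m; "opening": opening from 0.0 (shut) to 1.0 (fully open).
Only numpy, scipy, OpenCV 4.12 (cv2) and the standard library are available. Lean on these libraries where they do the work, as an engineer would, in place of code of your own. Each camera call takes 0.05 s, during which the arm holds its last target.

## Working session

There is one attempt and no reset: what is moved stays moved. The work goes in short steps, Python scripts to look and compute and a shell command to move; the robot and the scene stay as the last step left them, time stands still between calls to the robot, and variables do not carry over. Pictures are saved under pics/ and viewed, and the job is handed in when it is done.

```bash
mkdir -p pics; cat > h.py <<'E'
import numpy as np,cv2
from rig import bot
def world(p,u,v,d):
    K=p["K"]; x=(u-K[0,2])/K[0,0]*d; y=(v-K[1,2])/K[1,1]*d
    c=np.stack([x,-y,-d,np.ones_like(d)],-1)
    return (c@np.linalg.inv(p["world_to_cam"]).T)[...,:3]
def top(p,name):
    out=[]
    for r in bot.regions_of(name,p)[:2]:
        v,u=np.nonzero(r["region"]&(p["depth"]>0)); w=world(p,u.astype(float),v.astype(float),p["depth"][v,u].astype(float))
        out.append((r["p"],[round(x) for x in r["extent"]],w))
    return out
E
python3 - <<'E'
from h import *
print(bot.read_state())
for n in ["top","side"]:
    p=bot.capture(n); cv2.imwrite(f"pics/{n}0.png",p["pixels"])
    for c in ["blue","yellow","red","white"]:
        for pr,e,w in top(p,f"cap_{c}_top"):
            if len(w)==0: continue
            z=np.percentile(w[:,2],80); t=w[abs(w[:,2]-z)<.006]
            print(n,c,round(pr,2),e,len(w),"z",z.round(4),"mean",t.mean(0).round(4),"mid",((t.min(0)+t.max(0))/2).round(4),"size",np.ptp(t,axis=0).round(3))
E
```

```text
{'time_s': 0.0, 'joint_positions': array([-7.80623014e+01,  3.02784435e+01,  8.21580418e+01,  1.95213084e-04,
        6.76884152e+01, -1.02259495e+01]), 'qvel': array([-0.06420402, -0.075618  , -0.01597159,  0.08192884,  0.1305548 ,
       -0.03279547]), 'tau': array([ 1.68197294e-03, -4.40033305e+01, -1.76592529e+01,  6.33549714e-02,
        5.82508184e-02, -1.59969100e-04]), 'position': array([ 0.23575023, -0.57845041,  0.40376762]), 'tcp_rot': array([[-4.47828729e-04,  9.26110700e-01,  3.77251602e-01],
       [ 2.13342979e-03,  3.77251666e-01, -9.26108325e-01],
       [-9.99997624e-01,  3.90101893e-04, -2.14473629e-03]]), 'force': array([-0.77128885, -0.42251382, -0.3627452 ]), 'moment': array([-0.06290795,  0.01422007, -0.01578776]), 'opening': 1.0002705785664923}
top blue 0.68 [396, 214, 19, 17] 240 z 0.1112 mean [ 0.5091 -0.1673  0.1097] mid [ 0.5097 -0.168   0.1107] size [0.043 0.042 0.011]
top yellow 0.47 [396, 216, 14, 21] 224 z 0.1114 mean [ 0.5091 -0.1671  0.1098] mid [ 0.5097 -0.1669  0.1109] size [0.043 0.04  0.01 ]
top red 0.47 [321, 193, 16, 15] 225 z 0.1111 mean [0.572  0.0288 0.1094] mid [0.5715 0.0292 0.11  ] size [0.041 0.042 0.01 ]
top white 0.67 [390, 181, 18, 14] 219 z 0.1115 mean [ 0.6022 -0.1525  0.1096] mid [ 0.6023 -0.1522  0.1104] size [0.043 0.042 0.01 ]
top white 0.17 [278, 200, 25, 31] 593 z 0.0815 mean [0.5569 0.1406 0.0835] mid [0.5539 0.1376 0.0817] size [0.077 0.065 0.012]
side blue 0.32 [337, 293, 19, 14] 199 z 0.1099 mean [ 0.5107 -0.1728  0.1081] mid [ 0.5108 -0.1721  0.1096] size [0.041 0.046 0.011]
side yellow 0.67 [336, 295, 19, 12] 214 z 0.1099 mean [ 0.5102 -0.1726  0.1081] mid [ 0.5101 -0.1724  0.1096] size [0.043 0.047 0.011]
side white 0.52 [369, 283, 20, 15] 249 z 0.1089 mean [ 0.6026 -0.1569  0.1075] mid [ 0.6027 -0.1569  0.1081] size [0.043 0.046 0.01 ]
```

```bash
python3 - <<'E'
import cv2
a=cv2.imread("pics/top0.png")[130:290,220:460]; cv2.imwrite("pics/topc.png",cv2.resize(a,(780,520),interpolation=2))
a=cv2.imread("pics/side0.png")[220:380,160:460]; cv2.imwrite("pics/sidec.png",cv2.resize(a,(800,427),interpolation=2))
E
```

```text
(no output)
```

View pics/topc.png

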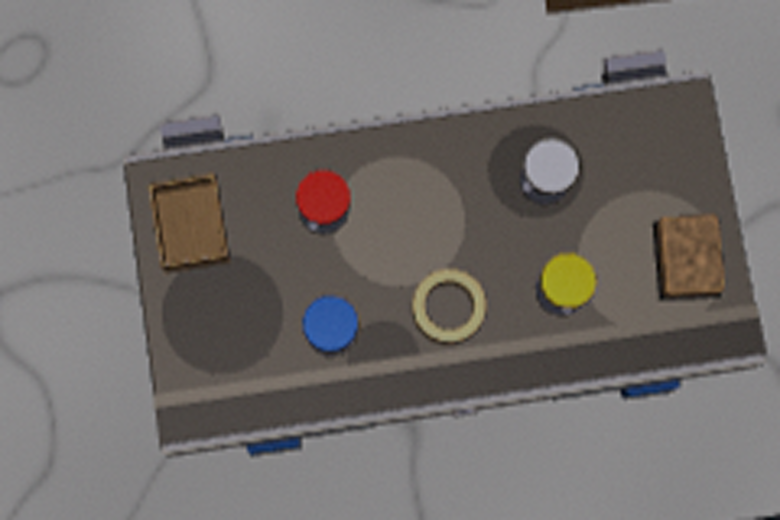

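View pics/sidec.png

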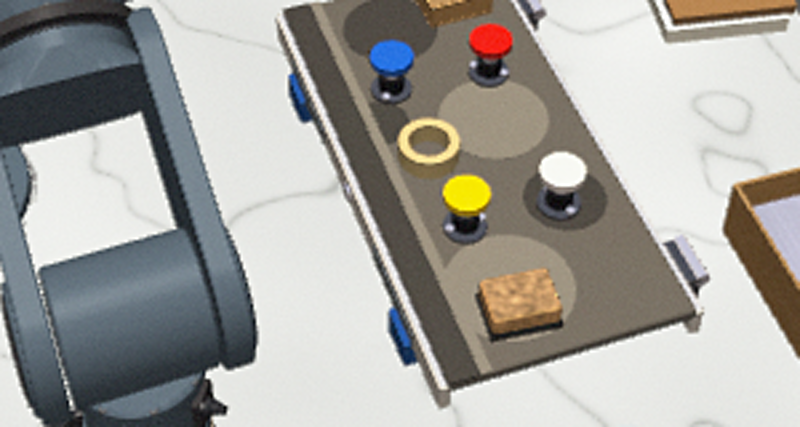

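View pics/side0.png

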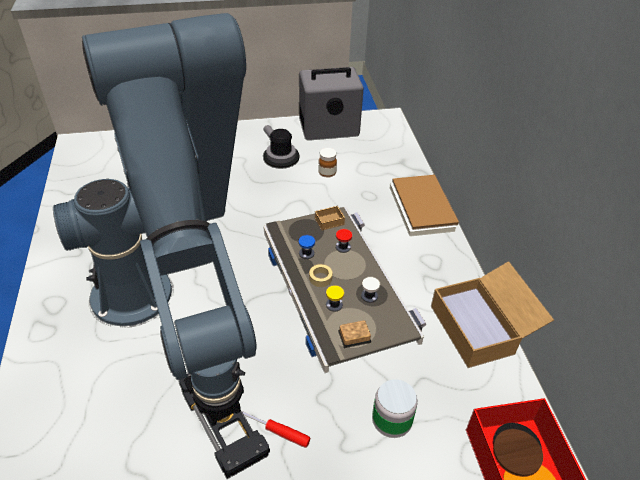

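The crops show, left to right in the top view, red (~319,191) and blue (~322,229), with white (~390,181) and yellow (~395,216) on the right. The network's "blue" at (396,214) is really the yellow cap, so I'll measure again by colour in both views.

```bash
python3 - <<'E'
from h import *
for n in ["top","side"]:
    p=bot.capture(n); hsv=cv2.cvtColor(p["pixels"],cv2.COLOR_BGR2HSV).astype(int); H,S,V=hsv[...,0],hsv[...,1],hsv[...,2]
    M={"blue":(H>100)&(H<125)&(S>130),"yellow":(H>22)&(H<35)&(S>170),"red":((H<6)|(H>174))&(S>170),"white":(S<60)&(V>90)}
    v,u=np.mgrid[0:480,0:640].astype(float); W=world(p,u,v,p["depth"].astype(float))
    roi=(W[...,0]>.4)&(W[...,0]<.75)&(abs(W[...,1])<.3)&(W[...,2]>.1)&(W[...,2]<.13)
    for c,m in M.items():
        m=(m&roi).astype(np.uint8); k,l,s,ce=cv2.connectedComponentsWithStats(m)
        for i in range(1,k):
            if s[i,4]<60: continue
            w=W[l==i]; t=w[w[:,2]>np.median(w[:,2])-.003]
            print(n,c,ce[i].round(1),s[i,4],"med z",np.median(w[:,2]).round(4),"mean",t.mean(0).round(4),"mid",((t.min(0)+t.max(0))/2).round(4),np.ptp(t,axis=0).round(3))
    for o in ["tape_roll","sanding_block","clip_carton","filler_tin","screwdriver","sander","primer_jar"]:
        q=top(p,o)
        if q and len(q[0][2]): print(n,o,round(q[0][0],2),q[0][1],np.median(q[0][2],axis=0).round(3),q[0][2][:,2].max().round(3))
E
```

```text
top blue [321.2 229.3] 217 med z 0.1093 mean [0.4701 0.02   0.1097] mid [0.4703 0.0208 0.1116] [0.043 0.041 0.01 ]
top yellow [394.4 216. ] 210 med z 0.1093 mean [ 0.5098 -0.167   0.1097] mid [ 0.5101 -0.167   0.1114] [0.042 0.039 0.01 ]
top red [318.9 190.2] 207 med z 0.1094 mean [0.5718 0.0291 0.1099] mid [0.5717 0.0291 0.1112] [0.04  0.042 0.01 ]
top white [389.3 180.6] 207 med z 0.1093 mean [ 0.6031 -0.1531  0.1098] mid [ 0.6034 -0.1524  0.112 ] [0.042 0.042 0.011]
top tape_roll 0.66 [356, 208, 198, 128] [ 0.527 -0.067  0.059] 0.113
top sanding_block 0.8 [432, 209, 20, 25] [ 0.535 -0.268  0.087] 0.095
top clip_carton 0.58 [278, 198, 26, 26] [0.554 0.14  0.063] 0.093
top filler_tin 0.87 [502, 196, 44, 35] [ 0.578 -0.45   0.097] 0.106
top screwdriver 0.6 [504, 272, 16, 12] [ 0.375 -0.475  0.023] 0.03
top sander 0.72 [118, 231, 76, 40] [0.452 0.532 0.051] 0.107
top primer_jar 0.63 [170, 180, 31, 29] [0.599 0.432 0.076] 0.086
side blue [306.4 241.3] 171 med z 0.1074 mean [0.4704 0.0153 0.108 ] mid [0.4709 0.0148 0.1096] [0.042 0.046 0.01 ]
side yellow [334.6 292.6] 208 med z 0.1075 mean [ 0.5099 -0.1716  0.1082] mid [ 0.51   -0.1718  0.1097] [0.043 0.045 0.01 ]
side red [343.6 235. ] 164 med z 0.107 mean [0.5724 0.024  0.1076] mid [0.5727 0.0258 0.1085] [0.041 0.047 0.009]
side white [370.4 284.1] 209 med z 0.1075 mean [ 0.6022 -0.1577  0.1082] mid [ 0.6024 -0.1582  0.1098] [0.044 0.047 0.011]
side tape_roll 0.93 [320, 274, 22, 19] [ 0.492 -0.082  0.077] 0.088
side sanding_block 0.8 [354, 335, 32, 29] [ 0.536 -0.285  0.084] 0.094
side clip_carton 0.78 [329, 220, 32, 23] [0.556 0.142 0.07 ] 0.091
side filler_tin 0.74 [394, 407, 45, 60] [ 0.578 -0.485  0.094] 0.106
side screwdriver 0.61 [278, 431, 67, 38] [ 0.348 -0.467  0.02 ] 0.033
side sander 0.83 [281, 146, 40, 42] [0.459 0.517 0.035] 0.102
side primer_jar 0.69 [327, 163, 17, 28] [0.602 0.42  0.05 ] 0.082
```

Both views agree within 5 mm, and the heights match the 110 mm given. The averages are blue (0.470, 0.018), yellow (0.510, -0.169) and red (0.572, 0.027). I'll shut the fingers and move above blue.

```bash
python3 -m crank '[{"offset":[0,0.01,-0.01],"spin":0},{"offset":[0,0.025,-0.026],"spin":0},{"offset":[0,0.03,-0.032],"spin":0},{"offset":[0,0.03,-0.032],"spin":0},{"offset":[0,0.03,-0.032],"spin":0},{"offset":[0,0.03,-0.032],"spin":0},{"offset":[0,0.03,-0.032],"spin":0},{"offset":[0,0.03,-0.032],"spin":0},{"offset":[0,0.03,-0.032],"spin":0},{"offset":[0,0.03,-0.032],"spin":0},{"offset":[0,0.03,-0.032],"spin":0},{"offset":[0,0.03,-0.032],"spin":0}]' 0
cat > g.py <<'E'
import sys
from h import *
s=bot.read_state(); R=s["tcp_rot"]; t=np.array([float(a) for a in sys.argv[1:4]])
tip=s["position"]+0.182*R[:,0]
print("t",s["time_s"],"tip",tip.round(4),"need tool",(R.T@(t-tip)).round(4),"R",R.round(3).tolist(),"F",s["force"].round(2),s["opening"])
E
python3 g.py .470 .018 .125
```

```text
time_s: 2.5
position: [0.4115, -0.1202, 0.405]
tcp_rot: [[0.0, 0.926, 0.377], [0.0, 0.377, -0.926], [-1.0, 0.0, -0.0]]
force: [1.8, -0.0, 0.7]
opening: 0.026
t 2.5 tip [ 0.4116 -0.1201  0.223 ] need tool [ 0.098   0.1062 -0.1059] R [[0.0, 0.926, 0.377], [0.0, 0.377, -0.926], [-1.0, 0.0, -0.0]] F [ 1.83 -0.04  0.69] 0.026053553795662713
```

```bash
python3 -m crank '[{"offset":[0,0.03,-0.03],"spin":0},{"offset":[0,0.03,-0.03],"spin":0},{"offset":[0,0.025,-0.025],"spin":0},{"offset":[0.01,0.016,-0.016],"spin":0},{"offset":[0.02,0.005,-0.005],"spin":0},{"offset":[0.025,0,0],"spin":0},{"offset":[0.02,0,0],"spin":0},{"offset":[0.015,0,0],"spin":0},{"offset":[0,0,0],"spin":0},{"offset":[0,0,0],"spin":0}]'
python3 g.py .470 .018 .1095
python3 - <<'E'
from h import *
for n in ["top","side"]:
    p=bot.capture(n); x,y=(220,130) if n=="top" else (240,180)
    cv2.imwrite(f"pics/{n}1.png",cv2.resize(p["pixels"][y:y+130,x:x+200],(800,520),interpolation=2))
E
```

```text
time_s: 3.5
position: [0.4696, 0.0158, 0.315]
tcp_rot: [[-0.001, 0.926, 0.377], [0.0, 0.377, -0.926], [-1.0, -0.0, -0.0]]
force: [-0.4, -0.0, -0.5]
opening: 0.002
t 3.5 tip [0.4695 0.0159 0.133 ] need tool [ 0.0235  0.0013 -0.0018] R [[-0.001, 0.926, 0.377], [0.0, 0.377, -0.926], [-1.0, -0.0, -0.0]] F [-0.45 -0.03 -0.46] 0.002461991414276343
```

View pics/side1.png

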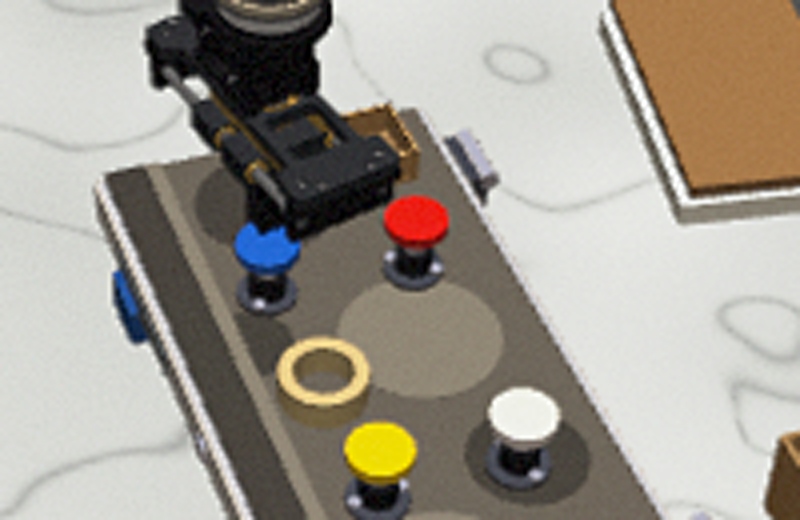

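View pics/top1.png

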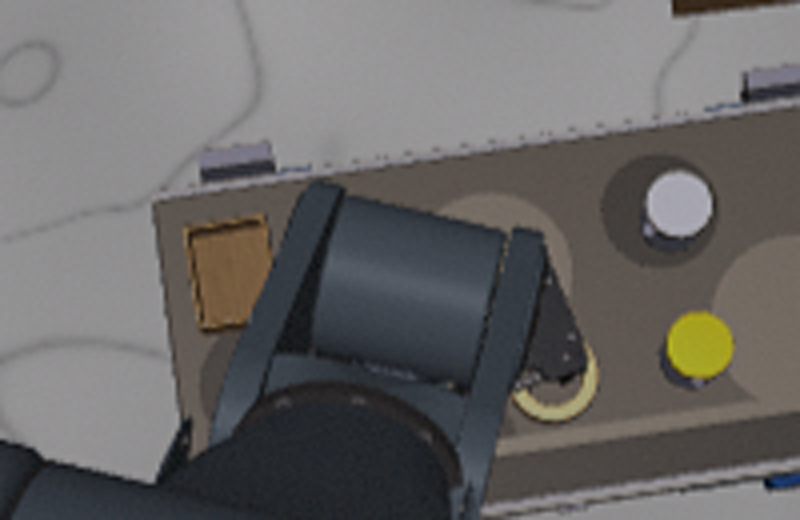

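The side view shows the shut fingers just above the blue cap (crop ~265,215) and clear of everything else. Next I creep down, watching the force.

```bash
python3 -m crank '[{"offset":[0.007,0.001,-0.002],"spin":0},{"offset":[0.006,0,0],"spin":0},{"offset":[0.004,0,0],"spin":0},{"offset":[0.002,0,0],"spin":0},{"offset":[0,0,0],"spin":0},{"offset":[0,0,0],"spin":0}]'; python3 g.py .470 .018 .1095
python3 -m crank '[{"offset":[0.002,0,0],"spin":0},{"offset":[0.001,0,0],"spin":0},{"offset":[0.001,0,0],"spin":0},{"offset":[0.001,0,0],"spin":0},{"offset":[0,0,0],"spin":0},{"offset":[0,0,0],"spin":0}]'; python3 g.py .470 .018 .1035
```

```text
time_s: 4.2
position: [0.4701, 0.0176, 0.2957]
tcp_rot: [[-0.0, 0.926, 0.377], [0.0, 0.377, -0.926], [-1.0, -0.0, -0.0]]
force: [-0.6, -0.1, 0.5]
opening: 0.009
t 4.2 tip [0.4701 0.0176 0.1137] need tool [ 0.0042  0.0001 -0.0004] R [[-0.0, 0.926, 0.377], [0.0, 0.377, -0.926], [-1.0, -0.0, -0.0]] F [-0.65 -0.05  0.47] 0.009459756123800917
time_s: 4.8
position: [0.4701, 0.0177, 0.2908]
tcp_rot: [[0.0, 0.926, 0.377], [-0.0, 0.377, -0.926], [-1.0, 0.0, 0.0]]
force: [0.1, 0.4, 2.1]
opening: 0.006
t 4.8 tip [0.4701 0.0176 0.1088] need tool [ 0.0053 -0.     -0.0004] R [[0.0, 0.926, 0.377], [-0.0, 0.377, -0.926], [-1.0, 0.0, 0.0]] F [0.14 0.36 2.14] 0.0064899464822427725
```

```bash
python3 -m crank '[{"offset":[0.001,0,0],"spin":0},{"offset":[0.001,0,0],"spin":0},{"offset":[0.001,0,0],"spin":0},{"offset":[0,0,0],"spin":0},{"offset":[0,0,0],"spin":0}]'; python3 g.py .470 .018 .1035
for i in 1 2 3; do python3 - <<'E'
from h import *
bot.capture("side"); print(bot.read_state()["force"].round(2))
E
done
```

```text
time_s: 5.3
position: [0.4701, 0.0177, 0.2878]
tcp_rot: [[0.0, 0.926, 0.377], [-0.0, 0.377, -0.926], [-1.0, 0.0, 0.0]]
force: [-0.1, -0.4, 2.9]
opening: 0.006
t 5.3 tip [0.4702 0.0176 0.1058] need tool [ 0.0023 -0.     -0.0004] R [[0.0, 0.926, 0.377], [-0.0, 0.377, -0.926], [-1.0, 0.0, 0.0]] F [-0.05 -0.36  2.87] 0.005718962278294283
[ 0.59 -0.2   3.83]
[-0.23 -0.65  2.71]
[-0.38  0.74  4.04]
```

```bash
python3 -m crank '[{"offset":[0.001,0,0],"spin":0},{"offset":[0.001,0,0],"spin":0},{"offset":[0.001,0,0],"spin":0},{"offset":[0,0,0],"spin":0},{"offset":[0,0,0],"spin":0}]'; python3 g.py .470 .018 .1035
for i in 1 2 3; do python3 - <<'E'
from h import *
p=bot.capture("side"); print(bot.read_state()["force"].round(2))
cv2.imwrite("pics/side2.png",cv2.resize(p["pixels"][180:310,240:440],(800,520),interpolation=2))
E
done
```

```text
time_s: 5.95
position: [0.4701, 0.0176, 0.2848]
tcp_rot: [[0.0, 0.926, 0.377], [-0.0, 0.377, -0.926], [-1.0, 0.0, 0.0]]
force: [-0.6, -0.5, 5.6]
opening: 0.007
t 5.95 tip [0.4702 0.0176 0.1028] need tool [-0.0007 -0.     -0.0004] R [[0.0, 0.926, 0.377], [-0.0, 0.377, -0.926], [-1.0, 0.0, 0.0]] F [-0.64 -0.46  5.63] 0.006867625534099096
[-0.01 -0.41  5.01]
[-1.76 -0.28  5.06]
[-1.48 -0.23  4.21]
```

View pics/side2.png

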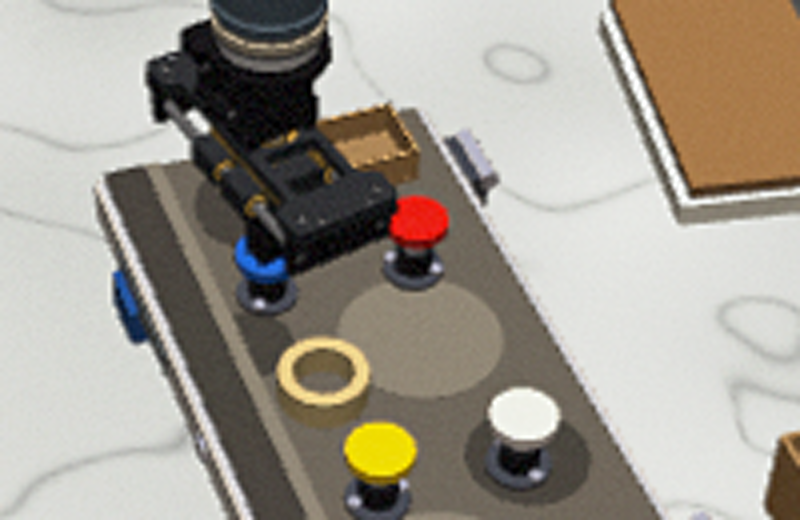

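Blue is clearly pushed down, with ~5 N meaning about 7 mm. I'll lift off, confirm it has sprung back, then move on to yellow.

```bash
python3 -m crank '[{"offset":[-0.005,0,0],"spin":0},{"offset":[-0.015,0,0],"spin":0},{"offset":[-0.02,0,0],"spin":0},{"offset":[-0.01,0,0],"spin":0},{"offset":[0,0,0],"spin":0},{"offset":[0,0,0],"spin":0}]'
python3 -m crank '[{"offset":[0,-0.003,0.015],"spin":0},{"offset":[0,-0.006,0.035],"spin":0},{"offset":[0,-0.007,0.04],"spin":0},{"offset":[0,-0.007,0.04],"spin":0},{"offset":[0,-0.007,0.035],"spin":0},{"offset":[0,-0.003,0.018],"spin":0},{"offset":[0,0,0.005],"spin":0},{"offset":[0.01,0,0],"spin":0},{"offset":[0.015,0,0],"spin":0},{"offset":[0.006,0,0],"spin":0},{"offset":[0,0,0],"spin":0},{"offset":[0,0,0],"spin":0}]'; python3 g.py .510 -.169 .1095
python3 - <<'E'
from h import *
for n in ["top","side"]:
    p=bot.capture(n); x,y=(260,130) if n=="top" else (240,200)
    cv2.imwrite(f"pics/{n}3.png",cv2.resize(p["pixels"][y:y+130,x:x+200],(800,520),interpolation=2))
E
```

```text
time_s: 6.7
position: [0.4699, 0.0177, 0.3345]
tcp_rot: [[-0.0, 0.926, 0.377], [0.0, 0.377, -0.926], [-1.0, -0.0, -0.0]]
force: [-0.1, -0.0, -0.0]
opening: 0.005
time_s: 7.9
position: [0.5104, -0.1679, 0.3036]
tcp_rot: [[-0.001, 0.926, 0.378], [0.001, 0.378, -0.926], [-1.0, -0.0, -0.001]]
force: [0.6, 0.5, -0.1]
opening: 0.008
t 7.9 tip [ 0.5103 -0.1678  0.1216] need tool [ 0.0121 -0.0007  0.001 ] R [[-0.001, 0.926, 0.378], [0.001, 0.378, -0.926], [-1.0, -0.0, -0.001]] F [ 0.59  0.52 -0.07] 0.00772217370171722
```

View pics/side3.png

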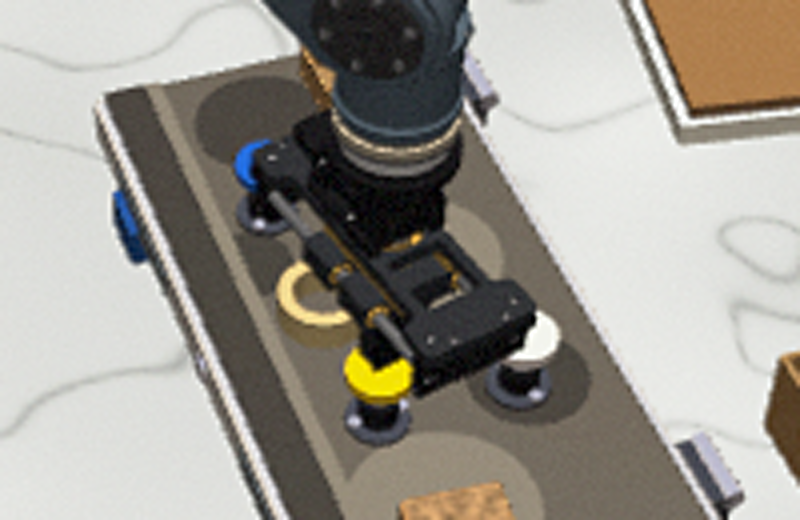

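View pics/top3.png

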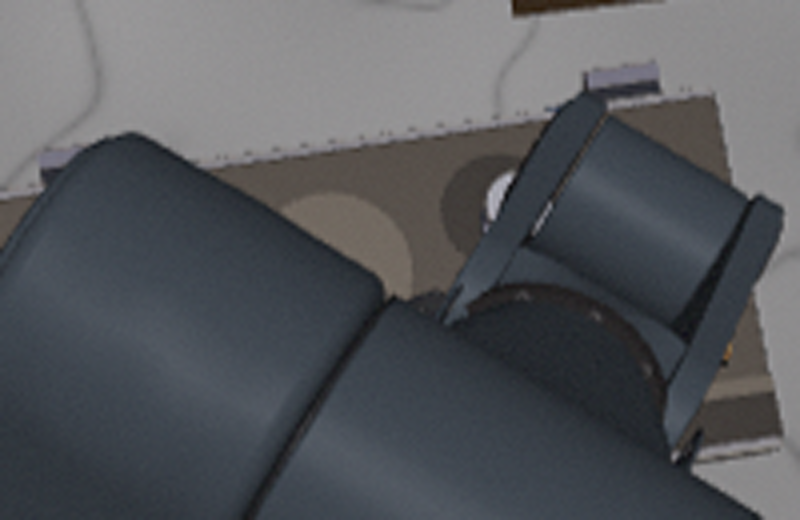

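Blue is back up (crop ~255,165, and the lift-off force was 0). The fingers are over yellow (~380,350), and the white cap and tape are untouched. Pressing yellow to the same depth, in two stages.

```bash
python3 -m crank '[{"offset":[0.006,-0.001,0.001],"spin":0},{"offset":[0.004,0,0],"spin":0},{"offset":[0.002,0,0],"spin":0},{"offset":[0.001,0,0],"spin":0},{"offset":[0.001,0,0],"spin":0},{"offset":[0,0,0],"spin":0},{"offset":[0,0,0],"spin":0}]'; python3 g.py .510 -.169 .1028
for i in 1 2 3; do python3 - <<'E'
from h import *
p=bot.capture("side"); print(bot.read_state()["force"].round(2))
E
done
```

```text
time_s: 8.7
position: [0.5098, -0.1702, 0.2898]
tcp_rot: [[-0.0, 0.926, 0.377], [-0.0, 0.377, -0.926], [-1.0, -0.0, -0.0]]
force: [-1.1, 0.0, 2.9]
opening: 0.005
t 8.7 tip [ 0.5098 -0.1702  0.1078] need tool [ 0.005   0.0007 -0.001 ] R [[-0.0, 0.926, 0.377], [-0.0, 0.377, -0.926], [-1.0, -0.0, -0.0]] F [-1.06  0.04  2.88] 0.00455316349274714
[-1.17 -0.75  2.29]
[-1.26  0.14  2.64]
[-1.25  0.53  2.81]
```

```bash
python3 -m crank '[{"offset":[0.001,0,0],"spin":0},{"offset":[0.001,0,0],"spin":0},{"offset":[0.001,0,0],"spin":0},{"offset":[0.001,0,0],"spin":0},{"offset":[0.001,0,0],"spin":0},{"offset":[0,0,0],"spin":0},{"offset":[0,0,0],"spin":0}]'; python3 g.py .510 -.169 .1028
for i in 1 2 3; do python3 - <<'E'
from h import *
p=bot.capture("side"); print(bot.read_state()["force"].round(2))
cv2.imwrite("pics/side4.png",cv2.resize(p["pixels"][200:330,240:440],(800,520),interpolation=2))
E
done
```

```text
time_s: 9.55
position: [0.5098, -0.1702, 0.2848]
tcp_rot: [[-0.0, 0.926, 0.377], [0.0, 0.377, -0.926], [-1.0, -0.0, -0.0]]
force: [-2.1, 0.2, 4.7]
opening: 0.006
t 9.55 tip [ 0.5098 -0.1702  0.1028] need tool [-0.      0.0007 -0.001 ] R [[-0.0, 0.926, 0.377], [0.0, 0.377, -0.926], [-1.0, -0.0, -0.0]] F [-2.05  0.2   4.74] 0.006361738037579704
[-2.95 -0.2   4.97]
[-2.73 -1.28  5.09]
[-2.78 -0.46  4.44]
```

View pics/side4.png

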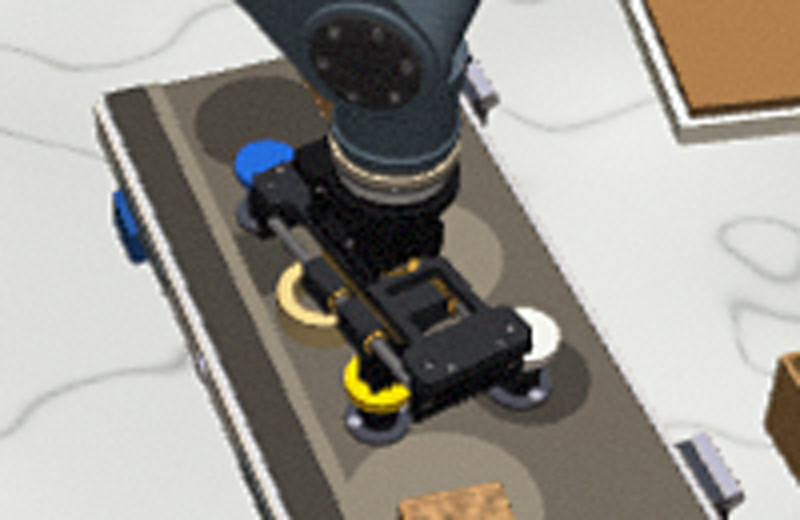

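Yellow is down (~5 N, about 7 mm) and the others are up. Lift off and go to red.

```bash
python3 -m crank '[{"offset":[-0.005,0,0],"spin":0},{"offset":[-0.015,0,0],"spin":0},{"offset":[-0.02,0,0],"spin":0},{"offset":[-0.01,0,0],"spin":0},{"offset":[0,0,0],"spin":0},{"offset":[0,0,0],"spin":0}]'
python3 -m crank '[{"offset":[0,0.01,-0.012],"spin":0},{"offset":[0,0.025,-0.03],"spin":0},{"offset":[0,0.03,-0.036],"spin":0},{"offset":[0,0.03,-0.036],"spin":0},{"offset":[0,0.025,-0.03],"spin":0},{"offset":[0,0.012,-0.015],"spin":0},{"offset":[0,0,0],"spin":0},{"offset":[0.01,0,0],"spin":0},{"offset":[0.015,0,0],"spin":0},{"offset":[0.006,0,0],"spin":0},{"offset":[0,0,0],"spin":0},{"offset":[0,0,0],"spin":0}]'; python3 g.py .572 .027 .1095
python3 - <<'E'
from h import *
for n in ["side"]:
    p=bot.capture(n); x,y=(260,130) if n=="top" else (240,200)
    cv2.imwrite(f"pics/{n}5.png",cv2.resize(p["pixels"][y:y+130,x:x+200],(800,520),interpolation=2))
E
```

```text
time_s: 10.3
position: [0.5098, -0.17, 0.3344]
tcp_rot: [[-0.0, 0.926, 0.377], [0.0, 0.377, -0.926], [-1.0, 0.0, -0.0]]
force: [-0.6, 0.2, -0.6]
opening: 0.008
time_s: 11.5
position: [0.5721, 0.0261, 0.3035]
tcp_rot: [[-0.001, 0.927, 0.376], [0.0, 0.376, -0.927], [-1.0, -0.001, -0.0]]
force: [-0.4, -0.3, 0.8]
opening: 0.005
t 11.5 tip [0.572  0.0261 0.1215] need tool [ 0.012   0.0003 -0.0009] R [[-0.001, 0.927, 0.376], [0.0, 0.376, -0.927], [-1.0, -0.001, -0.0]] F [-0.36 -0.34  0.81] 0.0053619022185409536
```

View pics/side5.png

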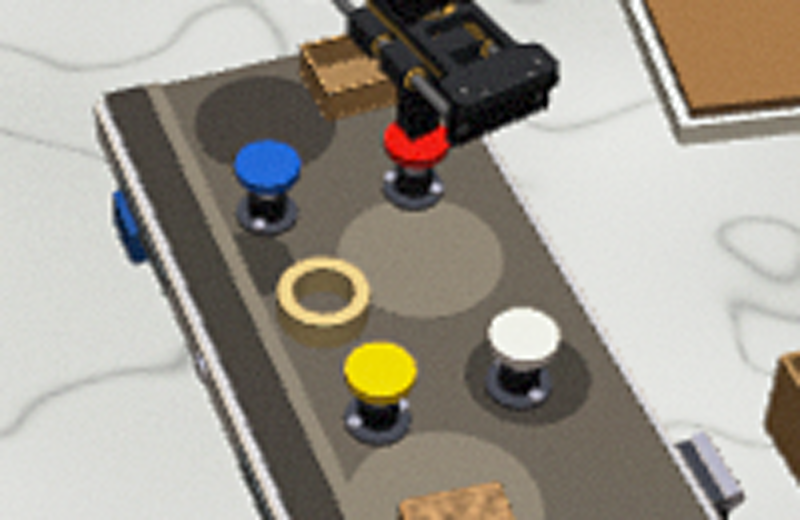

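Blue (265,165), yellow (380,370) and white (523,335) are all up, and the fingers are over red (~415,130).

```bash
python3 -m crank '[{"offset":[0.006,0,0],"spin":0},{"offset":[0.004,0,0],"spin":0},{"offset":[0.002,0,0],"spin":0},{"offset":[0.001,0,0],"spin":0},{"offset":[0.001,0,0],"spin":0},{"offset":[0,0,0],"spin":0},{"offset":[0,0,0],"spin":0}]'; python3 g.py .572 .027 .1028
for i in 1 2 3; do python3 - <<'E'
from h import *
p=bot.capture("side"); print(bot.read_state()["force"].round(2))
E
done
```

```text
time_s: 12.25
position: [0.5721, 0.0268, 0.2899]
tcp_rot: [[-0.0, 0.926, 0.377], [-0.0, 0.377, -0.926], [-1.0, -0.0, 0.0]]
force: [-1.0, -0.6, 2.8]
opening: 0.003
t 12.25 tip [0.5721 0.0268 0.1079] need tool [ 0.0051  0.     -0.0003] R [[-0.0, 0.926, 0.377], [-0.0, 0.377, -0.926], [-1.0, -0.0, 0.0]] F [-0.99 -0.64  2.81] 0.002991145199444758
[-1.35 -0.73  1.96]
[-0.85 -0.61  2.62]
[-1.64 -1.1   3.1 ]
```

```bash
python3 -m crank '[{"offset":[0.001,0,0],"spin":0},{"offset":[0.001,0,0],"spin":0},{"offset":[0.001,0,0],"spin":0},{"offset":[0.001,0,0],"spin":0},{"offset":[0.001,0,0],"spin":0},{"offset":[0,0,0],"spin":0},{"offset":[0,0,0],"spin":0}]'; python3 g.py .572 .027 .1028
for i in 1 2 3; do python3 - <<'E'
from h import *
p=bot.capture("side"); print(bot.read_state()["force"].round(2))
cv2.imwrite("pics/side6.png",cv2.resize(p["pixels"][200:330,240:440],(800,520),interpolation=2))
E
done
```

```text
time_s: 13.1
position: [0.5721, 0.0268, 0.2848]
tcp_rot: [[-0.0, 0.926, 0.377], [-0.0, 0.377, -0.926], [-1.0, -0.0, 0.0]]
force: [-1.2, -1.8, 5.5]
opening: 0.005
t 13.1 tip [0.5721 0.0268 0.1028] need tool [ 0.     -0.     -0.0002] R [[-0.0, 0.926, 0.377], [-0.0, 0.377, -0.926], [-1.0, -0.0, 0.0]] F [-1.21 -1.82  5.47] 0.004980768152593971
[-1.68 -0.53  5.94]
[-1.25 -1.37  5.06]
[-2.87 -0.78  4.65]
```

View pics/side6.png

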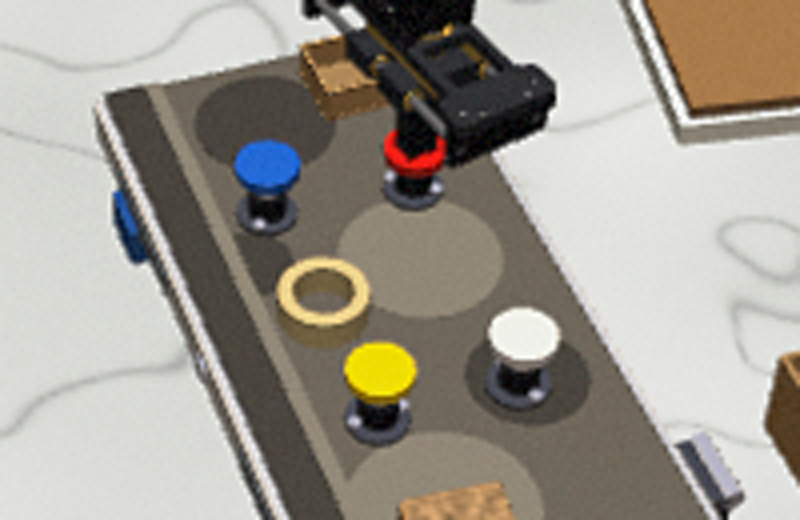

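Red is down (~5 N). I'll lift well clear and check everything.

```bash
python3 -m crank '[{"offset":[-0.005,0,0],"spin":0},{"offset":[-0.015,0,0],"spin":0},{"offset":[-0.03,0,0],"spin":0},{"offset":[-0.04,0,0],"spin":0},{"offset":[-0.03,0,0],"spin":0},{"offset":[-0.015,0,0],"spin":0},{"offset":[0,0,0],"spin":0},{"offset":[0,0,0],"spin":0},{"offset":[0,0,0],"spin":0},{"offset":[0,0,0],"spin":0}]'
python3 - <<'E'
from h import *
p=bot.capture("side"); cv2.imwrite("pics/side7.png",p["pixels"])
a=cv2.imread("pics/side0.png"); 
for o in ["tape_roll","sanding_block","clip_carton","filler_tin","screwdriver","sander","primer_jar","cap_red","cap_blue","cap_yellow","cap_white"]:
    q=top(p,o)
    if q and len(q[0][2]): print(o,round(q[0][0],2),q[0][1],np.median(q[0][2],axis=0).round(3),q[0][2][:,2].max().round(3))
print(bot.read_state()["force"].round(2))
E
```

```text
time_s: 14.25
position: [0.5719, 0.0269, 0.4181]
tcp_rot: [[-0.003, 0.926, 0.377], [0.001, 0.377, -0.926], [-1.0, -0.003, -0.002]]
force: [0.3, 0.2, 0.3]
opening: 0.007
tape_roll 0.81 [320, 276, 25, 19] [ 0.491 -0.083  0.078] 0.088
sanding_block 0.71 [355, 335, 39, 31] [ 0.536 -0.283  0.084] 0.094
clip_carton 0.83 [330, 220, 34, 24] [0.556 0.142 0.07 ] 0.092
filler_tin 0.81 [393, 408, 44, 62] [ 0.578 -0.486  0.093] 0.106
screwdriver 0.57 [270, 427, 83, 41] [ 0.347 -0.466  0.02 ] 0.03
sander 0.62 [282, 148, 36, 42] [0.46  0.516 0.035] 0.102
primer_jar 0.55 [326, 168, 13, 15] [0.591 0.415 0.025] 0.311
cap_red 0.67 [345, 238, 18, 12] [0.573 0.024 0.106] 0.114
cap_blue 0.59 [319, 275, 22, 20] [ 0.492 -0.089  0.078] 0.088
cap_yellow 0.74 [335, 292, 16, 13] [ 0.51  -0.173  0.108] 0.115
cap_white 0.66 [371, 286, 15, 15] [ 0.602 -0.16   0.107] 0.114
[ 0.23 -0.11 -0.03]
```

View pics/side7.png

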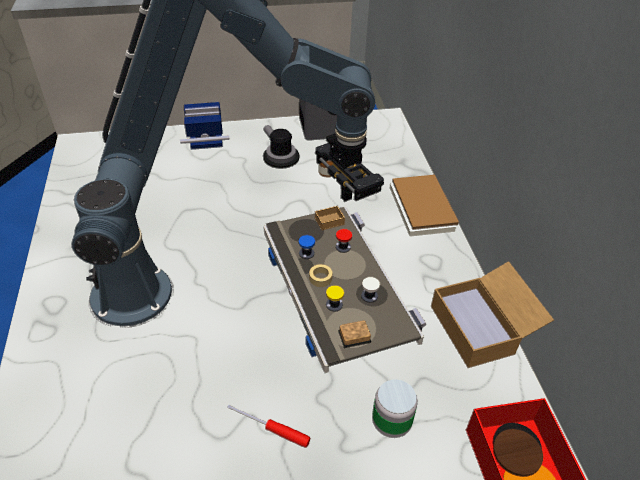

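All four caps are up, nothing has moved, and the arm is clear.

```bash
python3 -c "
from rig import bot
print(bot.hand_in())"
```

```text
the job is handed in; nothing more can be done
None
```

I pressed the blue, yellow and red caps in that order with shut fingertips and handed the job in after about 14 s; it gave no verdict. Each press held at about 5 N, which is roughly 7 mm down. I lifted clear each time, the force fell to about 0, and the cap was back up before I moved to the next.

**Last checks:** The side picture before hand-in shows all four caps up, with the arm about 125 mm above the red cap and no force on it. The tape, sanding block, carton, tin, screwdriver and sander measured within about 2 mm of where they started. The white cap and the panel were not touched.

**Readings that disagreed:**
- **Blue cap:** The network mistook it for the yellow cap at the start, and for the tape roll in the last check. I found its position by colour instead and confirmed it was up by eye.
- **Primer jar:** The gripper partly hid it in the last view, so its reading (about 12 mm off) is unreliable. The arm never went near it.
- **Camera offset:** The two cameras differed by about 5 mm in y on the cap positions, so I used the average.

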